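# Line up the cocoa drying samples by shade

## Task

Stand the four cocoa sample tins on the green wooden ledge in order of lid shade, one inside each white ring: the palest on the ring next to the red peg, then darker step by step, the darkest at the other end. Keep every tin upright all the time, and leave all four standing still and let go.

Things in the scene. Friction and masses are not known exactly. Their poses are not given: they have to be found in the camera images.
- tin_cream_centre (a point): Closed round sample tin of bare aluminium with a round lid and a band round its middle coloured cream, the palest: 1st of the four from pale to dark. 50 mm diameter, 62 mm tall, 0.1 to 0.21 kg, loose, standing upright on the table at the start; the lid is fast. The point is its centre, 31 mm above its underside; z is up along its axis.
- tin_caramel_centre (a point): Closed round sample tin of bare aluminium with a round lid and a band round its middle coloured caramel (orange-tan): 2nd of the four from pale to dark. 50 mm diameter, 62 mm tall, 0.1 to 0.21 kg, loose, standing upright on the table at the start; the lid is fast. The point is its centre, 31 mm above its underside; z is up along its axis.
- tin_chestnut_centre (a point): Closed round sample tin of bare aluminium with a round lid and a band round its middle coloured chestnut (dark red-brown): 3rd of the four from pale to dark. 50 mm diameter, 62 mm tall, 0.1 to 0.21 kg, loose, standing upright on the table at the start; the lid is fast. The point is its centre, 31 mm above its underside; z is up along its axis.
- tin_black_centre (a point): Closed round sample tin of bare aluminium with a round lid and a band round its middle coloured almost black, the darkest: 4th of the four from pale to dark. 50 mm diameter, 62 mm tall, 0.1 to 0.21 kg, loose, standing upright on the table at the start; the lid is fast. The point is its centre, 31 mm above its underside; z is up along its axis.
- ring_a: One of four equal flat white rings painted in a straight row, 90 mm apart, on a fixed green-painted wooden ledge; this one is at the ledge's +y end, followed by b, c and d. 78 mm outside, 70 mm inside. Origin: the ring's centre on the ledge's top face, 12 mm above the table; x points across the row away from the robot, y along the row from d towards a.
- ring_b: One of four equal flat white rings painted in a straight row, 90 mm apart, on a fixed green-painted wooden ledge; this one is between a and c. 78 mm outside, 70 mm inside. Origin: the ring's centre on the ledge's top face, 12 mm above the table; x points across the row away from the robot, y along the row from d towards a.
- ring_c: One of four equal flat white rings painted in a straight row, 90 mm apart, on a fixed green-painted wooden ledge; this one is between b and d. 78 mm outside, 70 mm inside. Origin: the ring's centre on the ledge's top face, 12 mm above the table; x points across the row away from the robot, y along the row from d towards a.
- ring_d: One of four equal flat white rings painted in a straight row, 90 mm apart, on a fixed green-painted wooden ledge; this one is at the ledge's -y end. 78 mm outside, 70 mm inside. Origin: the ring's centre on the ledge's top face, 12 mm above the table; x points across the row away from the robot, y along the row from d towards a.
- red_peg: Fixed red round peg, 20 mm diameter and 25 mm tall, on one end of the ledge, 60 mm from the centre of the last ring (ring_a or ring_d: it changes). A like peg of pale wood stands on the other end. Origin: centre of its foot. The ledge is painted dark green, 430 by 110 mm, 12 mm thick, turned up to 10 degrees, with a batten 6 mm high and 8 mm wide on its far edge, 47 mm from the rings' centre line.
There are look-alikes about, which are no part of the job. Of the things that look like the part that bears tin_black_centre, the smaller one is meant. Of the things that look like the part that bears tin_cream_centre, the smaller one is meant.

How it is judged:
At the end, for the whole second after the job is handed in: Each tin stands upright (within 0.1 rad) and at rest on the ledge, its axis within 12 mm of the centre of its ring: cream on the ring next to the red peg, then caramel, chestnut, and black on the ring farthest from the red peg (((horizontal distance between red_peg and ring_a below 0.1 m and horizontal distance between tin_cream_centre and ring_a below 0.012 m and horizontal distance between tin_caramel_centre and ring_b below 0.012 m and horizontal distance between tin_chestnut_centre and ring_c below 0.012 m and horizontal distance between tin_black_centre and ring_d below 0.012 m) or (horizontal distance between red_peg and ring_d below 0.1 m and horizontal distance between tin_cream_centre and ring_d below 0.012 m and horizontal distance between tin_caramel_centre and ring_c below 0.012 m and horizontal distance between tin_chestnut_centre and ring_b below 0.012 m and horizontal distance between tin_black_centre and ring_a below 0.012 m)) and z of tin_cream_centre in the frame of ring_a between 0.025 and 0.037 m and angle between each of tin_cream_centre, tin_caramel_centre, tin_chestnut_centre, tin_black_centre's own z axis and vertical below 0.1 rad and linear speed of each of tin_cream, tin_caramel, tin_chestnut, tin_black below 0.02 m/s and angular speed of each of tin_cream, tin_caramel, tin_chestnut, tin_black below 0.2 rad/s and z of tin_caramel_centre in the frame of ring_a between 0.025 and 0.037 m and z of tin_chestnut_centre in the frame of ring_a between 0.025 and 0.037 m and z of tin_black_centre in the frame of ring_a between 0.025 and 0.037 m); the robot touches nothing.
It fails at once if a tin is tipped over (leans by more than 0.6 rad) (angle between any of tin_cream_centre, tin_caramel_centre, tin_chestnut_centre, tin_black_centre's own z axis and vertical above 0.6 rad).
It also fails if it takes over 88 s, if anything falls off the work surface, if the arm or the gripper's body presses on something with over 40 N, if the wrist force passes 120 N, or if a joint passes its speed limit or range.

## Robot

A 6-joint arm with a two-finger parallel gripper is mounted at the origin on the work surface. World frame = base frame: x ahead of the robot, y to its left, z up, the work surface at z = 0. Lengths are in m, angles in rad, forces in N, time in s.
With the tool pointing down it reaches from about 0.4 to 0.825 m from the base axis. Payload 7 kg.
Tool frame: the origin (TCP) lies midway between the tips of the shut fingers; the grasp point (between the pads) lies 19 mm behind it; z points along the fingers, y is the line along which they close (so a half turn about z gives the same grasp; the last joint's range is limited). The gripper opens to 88 mm and grips with 3 to 60 N. Pads are 19 mm wide; open, the fingers measure 130 mm over their backs; the gripper's body (78 mm by 193 mm) begins 47 mm behind the grasp point.
Start: joints at [1.584, 0.359, 0.012, 0, -1.224, -0.288], TCP at [0.183, 0.65, 0.227] pointing down, gripper open.
Joint ranges: [-3.07, 3.07], [-1.43, 2.12], [-1.02, 1.25], [-3.03, 1.67], [-3.05, -0], [-3.03, 3.03]. Speed limits (rad/s): [2.39, 2.39, 3.01, 3.14, 3.14, 3.14].

## Interface

Orientations are given as [roll, pitch, yaw] about the fixed x, y, z axes, in that order (R = Rz(yaw) Ry(pitch) Rx(roll)).
In Python, from station import get_state, grab_frame, calibration, job_done, boxes_of, regions_of, spot_point gives the robot as it stands. The module is installed in compiled form; this text tells all that it offers.
- The arm moves only by the tool arm_command, never from a script. Its argument "commands" is a list of rows, each an object of numbers: "tx", "ty", "tz": the shift along the tool's x, y, z each as a share of 25 cm, from -1 to 1; "twist": the turn about the tool's z as a share of 180 degrees, from -1 to 1. A call has exactly 8 rows; each row is the pose to reach, as a shift and turn from the pose commanded when the call began, along the tool's axes at that moment, turning the shorter way round; what a row does not reach only later rows make up. A row lasts 1/12 s, in which the tool goes at most 41.7 mm and 7.16 degrees, less where a joint would pass 70% of its speed; a pose out of reach is approached as far as the arm can. A call with a number of a shift or a turn outside -1 to 1 is refused whole. A call with a gripper value outside its range is refused whole. "claw" is the opening, from 0 (shut) to 1 (fully open), set as the call begins (left out, the last holds). The fingers move at their own pace and stop on an object; "grip_force" is the grip in N (left out, the last holds). Time passes only in rows, so rows that repeat a pose let the fingers close, or fill a call up. It gives the time, the measured TCP pose, the force, the opening and the grip force at its end, in the units of the state.
- get_state(): the state, without advancing time (a new reading comes with each control period).
- grab_frame(name): name is "side" or "top" or "wrist"; returns the picture (400x640x3 uint8, red, green, blue); there is no depth.
- calibration(name): a dict with "camera_matrix" (3x3 intrinsics, pixels), "extrinsics" (4x4, takes a point from camera to world coordinates). Camera axes: x right, y down, z forward; pixel columns grow to the right and rows downward; lengths in m; the calibration is good to about 2 mm. A picture is of the moment at which its call begins: read the wrist's pose just before it. calibration takes no time and is no camera call; for the wrist camera it gives the pose at the moment of the call.
- job_done(): hands the job in; it is judged then, once.
Trained networks look in the newest picture that a camera, given by its name, has taken for a name from the list of things; names that differ only in an ending like _2 or _b are one class to them, and where a whole thing is asked for, a point or a joint stands for the part that bears it (a point fixed in the world has none). Each returns a list of dicts, best first, with "score" (0 to 1); they miss things now and then, are a little off and sometimes report something else, mostly with a low value. They report only what shows in the picture. A call takes as long as a camera call. They do not tell look-alikes from the thing itself.
- boxes_of(query, camera): "rect" ([left, top, right, bottom] in pixels, round what is visible of it).
- regions_of(query, camera): "region" (400x640 bool, what is visible of it) and "rect" ([left, top, right, bottom] in pixels, round what is visible of it).
- spot_point(query, camera): "uv" ([column, row] in pixels: a listed point, or the origin of a listed thing).
The state is a dict: "t": time; "q": joint angles; "qd": joint speeds; "joint_efforts": joint torques, N m; "eef_pos": TCP position; "ee_rot": TCP orientation; "force": force on the tool from outside, world axes, zero at the start; "moment": the same for the moment, N m; "width": finger opening in m; "gripper_force": force on a finger pad.
Only numpy, scipy, OpenCV 4.12 (cv2) and the standard library are available. Lean on these libraries where they do the work, as an engineer would, in place of code of your own. Each camera call takes 0.05 s, during which the arm holds its last target. There are 200 camera calls.

## Working session

There is one attempt and no reset: what is moved stays moved. The work goes in short steps, Python scripts to look and compute and a tool call to move; the robot and the scene stay as the last step left them, time stands still between calls to the robot, and variables do not carry over. Pictures are saved under pics/ and viewed, at most 14 in all, crops included, and the job is handed in when it is done.

Besides the shell and the picture viewer there is one more tool, called after "Emit:" by a JSON object that holds its "op" and its "data". arm_command: Moves the arm, as the interface text tells. Shift numbers are shares of 25 cm and turn numbers shares of 180 degrees, none past 1 either way. Its arguments: {"type":"object","properties":{"commands":{"type":"array"},"claw":{"type":"number"},"grip_force":{"type":"number"}},"required":["commands"]}

```bash
mkdir -p pics; python3 - <<'E'
from station import *
import cv2
s=get_state();print(s['t'],s['eef_pos'],s['ee_rot'],s['width'])
for n in('top','side'):
    f=grab_frame(n);cv2.imwrite(f'pics/{n}0.png',f[:,:,::-1])
    for q in ['tin_cream_centre','tin_caramel_centre','tin_chestnut_centre','tin_black_centre','ring_a','ring_d','red_peg']:
        print(n,q,[(round(d['score'],2),[round(float(x)) for x in d['uv']]) for d in spot_point(q,n)])
    c=calibration(n);print(c['camera_matrix'],c['extrinsics'])
E
```

```text
0.0 [0.18305537 0.64921268 0.2256404 ] [ 3.13997396e+00 -1.54179975e-04 -2.74904958e-01] 0.08769658695046786
top tin_cream_centre [(0.83, [296, 225]), (0.83, [332, 268])]
top tin_caramel_centre [(0.61, [460, 221]), (0.57, [293, 155])]
top tin_chestnut_centre [(0.62, [381, 225])]
top tin_black_centre [(0.71, [155, 243]), (0.69, [204, 235])]
top ring_a [(0.95, [294, 154]), (0.89, [374, 153]), (0.87, [254, 151]), (0.62, [333, 154])]
top ring_d [(0.95, [294, 154]), (0.89, [374, 153]), (0.87, [254, 151]), (0.62, [333, 154])]
top red_peg [(0.7, [335, 153]), (0.65, [229, 154])]
[[421.6366577    0.         318.44729866]
 [  0.         421.6366577  197.98184622]
 [  0.           0.           1.        ]] [[-0.00457297 -0.99678803  0.07995447  0.44955059]
 [-0.9999854   0.00432818 -0.00323468  0.04550477]
 [ 0.00287824 -0.0799681  -0.99679327  0.96617269]
 [ 0.          0.          0.          1.        ]]
side tin_cream_centre [(0.82, [347, 231]), (0.79, [395, 211])]
side tin_caramel_centre [(0.97, [363, 156]), (0.5, [248, 275])]
side tin_chestnut_centre [(0.82, [363, 188])]
side tin_black_centre [(0.88, [340, 296]), (0.81, [340, 331])]
side ring_a [(0.9, [293, 194]), (0.82, [273, 227]), (0.82, [284, 210]), (0.68, [258, 255])]
side ring_d [(0.9, [293, 194]), (0.82, [273, 227]), (0.82, [284, 210]), (0.68, [258, 255])]
side red_peg [(0.44, [249, 271])]
[[464.6260387    0.         324.04549869]
 [  0.         464.6260387  202.15906886]
 [  0.           0.           1.        ]] [[-0.9787138  -0.08644783  0.18613456  0.33294338]
 [-0.20456929  0.48364142 -0.85102431  0.9079805 ]
 [-0.01645318 -0.87098665 -0.49103111  0.56310396]
 [ 0.          0.          0.          1.        ]]
```

```bash
python3 - <<'E'
import cv2
f=cv2.imread('pics/top0.png');cv2.imwrite('pics/t0c.png',cv2.resize(f[110:310,100:500],None,fx=2,fy=2,interpolation=cv2.INTER_CUBIC))
E
```

```text
(no output)
```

View pics/t0c.png

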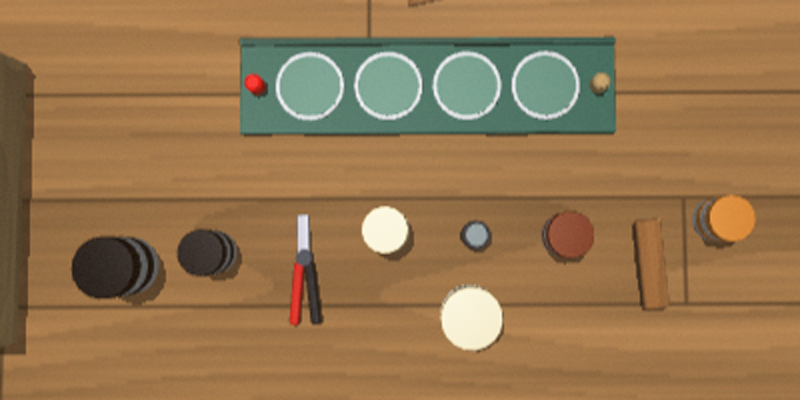

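View pics/side0.png

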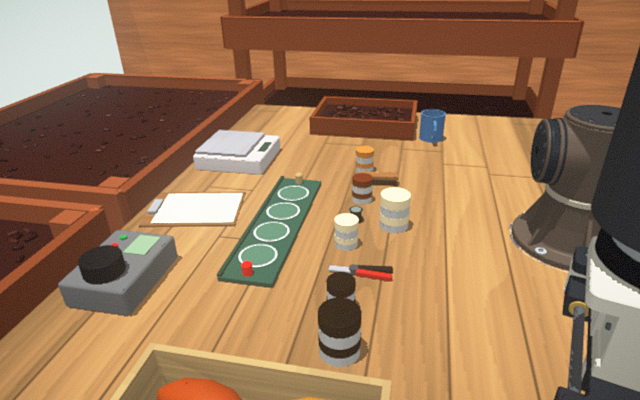

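The top crop (2x, offset 100,110) shows two black-lidded tins, the small one at crop (203,252) and a large one at (105,267). It also shows two cream ones, small at (385,230) and large at (472,318). The smaller of each pair fits the description. Chestnut is at (570,234) and caramel at (727,218). The red peg is at (255,84), the left/+y end, so the order is cream→a, caramel→b, chestnut→c, black→d.

```bash
cat > h.py <<'E'
import numpy as np, cv2
from station import *
def w(n,uv,z,c=None):
    c=c or calibration(n);K=np.array(c['camera_matrix']);T=np.array(c['extrinsics'])
    d=T[:3,:3]@np.linalg.inv(K)@[uv[0],uv[1],1];return T[:3,3]+d*(z-T[2,3])/d[2]
def seg(f,seed,tol=30):
    m=np.zeros((f.shape[0]+2,f.shape[1]+2),np.uint8)
    cv2.floodFill(f.copy(),m,seed,(0,0,0),(tol,)*3,(tol,)*3,8|cv2.FLOODFILL_MASK_ONLY|cv2.FLOODFILL_FIXED_RANGE|(255<<8))
    c=max(cv2.findContours(m[1:-1,1:-1],cv2.RETR_EXTERNAL,cv2.CHAIN_APPROX_NONE)[0],key=cv2.contourArea)
    return cv2.minEnclosingCircle(c),cv2.fitEllipse(c)
E
python3 - <<'E'
from h import *
f=cv2.imread('pics/top0.png')
for n,u,v,z in [('cream',292,225,.062),('caramel',465,219,.062),('chestnut',385,227,.062),('black',200,236,.062),('bigblack',152,243,.09),('bigcream',336,269,.09),('a',254,152,.012),('b',294,152,.012),('c',333,152,.012),('d',372,152,.012)]:
    (c,r),e=seg(f,(u,v));p=w('top',e[0],z);q=w('top',(e[0][0]+e[1][0],e[0][1]),z)
    print(n,np.round(e[0],1),np.round(e[1],1),np.round(p,4),'dia mm',round(500*np.linalg.norm(q-p)*2))
E
```

```text
cream [291.8 224.4] [20.9 21.3] [0.4657 0.0998 0.062 ] dia mm 45
caramel [465.8 218.6] [20.9 22.1] [ 0.4763 -0.2732  0.062 ] dia mm 45
chestnut [350.8 247. ] [101.2 419.8] [ 0.417  -0.0259  0.062 ] dia mm 216
black [203.9 236.9] [23.4 31.2] [0.4398 0.2875 0.062 ] dia mm 50
bigblack [155.  243.2] [30.5 39.5] [0.4276 0.3806 0.09  ] dia mm 63
bigcream [335.4 268.8] [29.  29.4] [0.3735 0.0084 0.09  ] dia mm 60
a [254.5 152.5] [28.2 29.3] [0.6311 0.1884 0.012 ] dia mm 65
b [293.6 152.3] [28.2 29.1] [0.6312 0.0987 0.012 ] dia mm 65
c [333.1 152.3] [28.2 28.7] [0.631  0.0084 0.012 ] dia mm 64
d [372.4 152.2] [28.1 29.2] [ 0.6308 -0.0816  0.012 ] dia mm 64
```

Emit:
{"op": "arm_command", "data": {"commands": [{"tz": -0.1,"twist": 0.412},{"tz": -0.1,"twist": 0.412},{"tz": -0.1,"twist": 0.412},{"tz": -0.1,"twist": 0.412},{"tz": -0.1,"twist": 0.412},{"tz": -0.1,"twist": 0.412},{"tz": -0.1,"twist": 0.412},{"tz": -0.1,"twist": 0.412}], "claw": 1, "grip_force": 25}}

```text
invalid input
```

Emit:
{"op": "arm_command", "data": {"commands": [{"tx": 0,"ty": 0,"tz": -0.1,"twist": 0.412},{"tx": 0,"ty": 0,"tz": -0.1,"twist": 0.412},{"tx": 0,"ty": 0,"tz": -0.1,"twist": 0.412},{"tx": 0,"ty": 0,"tz": -0.1,"twist": 0.412},{"tx": 0,"ty": 0,"tz": -0.1,"twist": 0.412},{"tx": 0,"ty": 0,"tz": -0.1,"twist": 0.412},{"tx": 0,"ty": 0,"tz": -0.1,"twist": 0.412},{"tx": 0,"ty": 0,"tz": -0.1,"twist": 0.412}], "claw": 1, "grip_force": 25}}

```text
t: 1.47
eef_pos: [0.1832, 0.6496, 0.2516]
ee_rot: [3.142, -0.0, -1.281]
force: [0.3, -0.0, -0.8]
width: 0.0874
gripper_force: 0.0
```

```bash
python3 - <<'E'
from h import *
f=cv2.imread('pics/top0.png')
for n,u,v in [('chestnut',385,227),('black',198,235)]:
  for t in (8,12,18):
    (c,r),e=seg(f,(u,v),t);print(n,t,np.round(c,1),r,np.round(e[0],1),np.round(e[1],1),np.round(w('top',c,.062),4))
E
```

```text
chestnut 8 [385.  226.3] 11.087726593017578 [384.7 226.7] [19.6 20.7] [ 0.4606 -0.0996  0.062 ]
chestnut 12 [385.3 226.3] 11.339340209960938 [385.2 226.6] [20.9 21.5] [ 0.4607 -0.1003  0.062 ]
chestnut 18 [377.5 223. ] 20.23002815246582 [381.5 223.6] [20.5 37.4] [ 0.4678 -0.0837  0.062 ]
black 8 [200.6 236.1] 11.9797945022583 [199.8 236. ] [20.7 22. ] [0.4415 0.2945 0.062 ]
black 12 [202. 237.] 13.601571083068848 [200.8 236.3] [21.  24.9] [0.4396 0.2914 0.062 ]
black 18 [202.5 236. ] 14.080227851867676 [201.7 236. ] [22.2 26.3] [0.4418 0.2904 0.062 ]
```

Emit:
{"op": "arm_command", "data": {"commands": [{"tx": 0.9,"ty": -0.32,"tz": 0.1,"twist": 0.0922},{"tx": 0.9,"ty": -0.32,"tz": 0.1,"twist": 0.0922},{"tx": 0.9,"ty": -0.32,"tz": 0.1,"twist": 0.0922},{"tx": 0.9,"ty": -0.32,"tz": 0.1,"twist": 0.0922},{"tx": 0.9,"ty": -0.32,"tz": 0.1,"twist": 0.0922},{"tx": 0.9,"ty": -0.32,"tz": 0.1,"twist": 0.0922},{"tx": 0.9,"ty": -0.32,"tz": 0.1,"twist": 0.0922},{"tx": 0.9,"ty": -0.32,"tz": 0.1,"twist": 0.0922}]}}

```text
t: 2.13
eef_pos: [0.3263, 0.4565, 0.227]
ee_rot: [-3.141, 0.001, -1.567]
force: [0.1, 1.0, 0.2]
width: 0.0879
gripper_force: 0.0
```

Emit:
{"op": "arm_command", "data": {"commands": [{"tx": 0.644,"ty": -0.47,"tz": 0.2,"twist": 0},{"tx": 0.644,"ty": -0.47,"tz": 0.2,"twist": 0},{"tx": 0.644,"ty": -0.47,"tz": 0.2,"twist": 0},{"tx": 0.644,"ty": -0.47,"tz": 0.2,"twist": 0},{"tx": 0.644,"ty": -0.47,"tz": 0.2,"twist": 0},{"tx": 0.644,"ty": -0.47,"tz": 0.2,"twist": 0},{"tx": 0.644,"ty": -0.47,"tz": 0.2,"twist": 0},{"tx": 0.644,"ty": -0.47,"tz": 0.2,"twist": 0}]}}

```text
t: 2.8
eef_pos: [0.444, 0.2984, 0.1768]
ee_rot: [-3.141, 0.0, -1.565]
force: [-0.3, 0.6, 0.3]
width: 0.0873
gripper_force: 0.0
```

```bash
python3 - <<'E'
from h import *
s=get_state();c=calibration('wrist');f=grab_frame('wrist');cv2.imwrite('pics/w1.png',f[:,:,::-1])
import json
print(s['eef_pos'],s['ee_rot'])
for d in spot_point('tin_black_centre','wrist'): print(d['score'],d['uv'],w('wrist',d['uv'],.031,c))
np.savez('w1.npz',K=c['camera_matrix'],T=c['extrinsics'])
E
```

```text
[0.44404874 0.29839365 0.17676089] [-3.14122786e+00  3.73042292e-04 -1.56459512e+00]
```

View pics/w1.png

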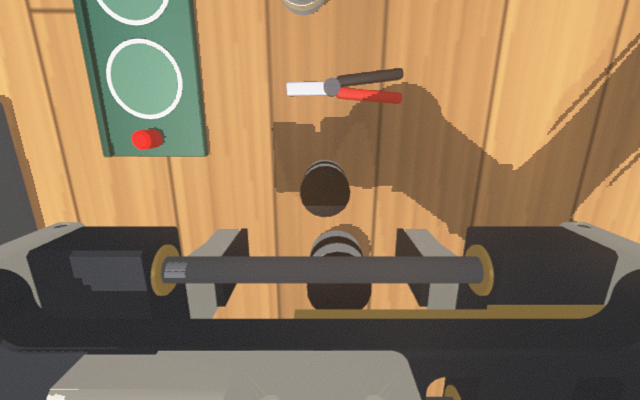

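```bash
python3 - <<'E'
from h import *
d=np.load('w1.npz');c={'camera_matrix':d['K'],'extrinsics':d['T']}
f=cv2.imread('pics/w1.png')
for t in (12,20):
    (cc,r),e=seg(f,(325,195),t);print(cc,r,e,w('wrist',cc,.062,c),w('wrist',e[0],.062,c))
print(w('wrist',(144,79),.012,c), c['extrinsics'])
K,T=d['K'],np.linalg.inv(d['T'])
for p in [(.444,.298,.177),(.444,.298,.062)]:
    q=K@(T@[*p,1])[:3];print(p,q[:2]/q[2])
E
```

```text
(324.5860290527344, 190.7179718017578) 24.83566665649414 ((324.72918701171875, 187.86659240722656), (41.038185119628906, 49.87873840332031), 91.49591064453125) [0.44199296 0.29548791 0.062     ] [0.44187782 0.29261065 0.062     ]
(324.7304992675781, 190.73931884765625) 24.950836181640625 ((325.10150146484375, 190.31944274902344), (46.79633331298828, 49.155799865722656), 134.854248046875) [0.44185115 0.29550868 0.062     ] [0.44149132 0.29508197 0.062     ]
[0.6313077  0.18880392 0.012     ] [[-9.99981876e-01 -5.61822282e-03 -2.16411629e-03  4.45312391e-01]
 [-5.99401969e-03  9.62774548e-01  2.70239229e-01  2.25531645e-01]
 [ 5.65291883e-04  2.70247303e-01 -9.62790775e-01  3.35445940e-01]
 [ 0.00000000e+00  0.00000000e+00  0.00000000e+00  1.00000000e+00]]
(0.444, 0.298, 0.177) [323.10380549 242.45775652]
(0.444, 0.298, 0.062) [322.52156266 193.18368662]
```

Emit:
{"op": "arm_command", "data": {"commands": [{"tx": 0.012,"ty": 0.008,"tz": 0.14,"twist": 0},{"tx": 0.012,"ty": 0.008,"tz": 0.28,"twist": 0},{"tx": 0.012,"ty": 0.008,"tz": 0.42,"twist": 0},{"tx": 0.012,"ty": 0.008,"tz": 0.52,"twist": 0},{"tx": 0.012,"ty": 0.008,"tz": 0.58,"twist": 0},{"tx": 0.012,"ty": 0.008,"tz": 0.61,"twist": 0},{"tx": 0.012,"ty": 0.008,"tz": 0.61,"twist": 0},{"tx": 0.012,"ty": 0.008,"tz": 0.61,"twist": 0}]}}

```text
t: 3.57
eef_pos: [0.4419, 0.2956, 0.0246]
ee_rot: [-3.141, 0.0, -1.563]
force: [-0.2, -0.3, -0.0]
width: 0.0876
gripper_force: 0.0
```

Emit:
{"op": "arm_command", "data": {"commands": [{"tx": 0,"ty": 0,"tz": 0,"twist": 0},{"tx": 0,"ty": 0,"tz": 0,"twist": 0},{"tx": 0,"ty": 0,"tz": 0,"twist": 0},{"tx": 0,"ty": 0,"tz": 0,"twist": 0},{"tx": 0,"ty": 0,"tz": 0,"twist": 0},{"tx": 0,"ty": 0,"tz": 0,"twist": 0},{"tx": 0,"ty": 0,"tz": 0,"twist": 0},{"tx": 0,"ty": 0,"tz": 0,"twist": 0}], "claw": 0, "grip_force": 25}}

```text
t: 4.23
eef_pos: [0.4419, 0.2945, 0.0243]
ee_rot: [-3.141, 0.0, -1.564]
force: [-1.0, -0.6, 2.1]
width: 0.0491
gripper_force: 25.0
```

Emit:
{"op": "arm_command", "data": {"commands": [{"tx": 0,"ty": 0,"tz": -0.1,"twist": 0},{"tx": 0,"ty": 0,"tz": -0.24,"twist": 0},{"tx": 0,"ty": 0,"tz": -0.38,"twist": 0},{"tx": 0.04,"ty": -0.02,"tz": -0.48,"twist": 0},{"tx": 0.14,"ty": -0.07,"tz": -0.5,"twist": 0},{"tx": 0.27,"ty": -0.13,"tz": -0.5,"twist": 0},{"tx": 0.4,"ty": -0.2,"tz": -0.5,"twist": 0},{"tx": 0.52,"ty": -0.26,"tz": -0.5,"twist": 0}]}}

```text
t: 4.9
eef_pos: [0.5078, 0.1634, 0.1491]
ee_rot: [3.141, 0.0, -1.564]
force: [0.7, -0.0, -1.7]
width: 0.0487
gripper_force: 25.0
```

Emit:
{"op": "arm_command", "data": {"commands": [{"tx": 0.13,"ty": -0.065,"tz": 0,"twist": 0},{"tx": 0.26,"ty": -0.13,"tz": 0,"twist": 0},{"tx": 0.39,"ty": -0.19,"tz": 0,"twist": 0},{"tx": 0.52,"ty": -0.26,"tz": 0,"twist": 0},{"tx": 0.65,"ty": -0.32,"tz": 0,"twist": 0},{"tx": 0.78,"ty": -0.39,"tz": 0,"twist": 0},{"tx": 0.88,"ty": -0.44,"tz": 0,"twist": 0},{"tx": 0.96,"ty": -0.48,"tz": 0,"twist": 0}]}}

```text
t: 5.57
eef_pos: [0.6295, -0.0767, 0.1481]
ee_rot: [3.14, -0.0, -1.566]
force: [-0.3, 0.3, -1.5]
width: 0.0496
gripper_force: 25.0
```

Emit:
{"op": "arm_command", "data": {"commands": [{"tx": 0.02,"ty": -0.006,"tz": 0.08,"twist": 0},{"tx": 0.02,"ty": -0.006,"tz": 0.18,"twist": 0},{"tx": 0.02,"ty": -0.006,"tz": 0.28,"twist": 0},{"tx": 0.02,"ty": -0.006,"tz": 0.36,"twist": 0},{"tx": 0.02,"ty": -0.006,"tz": 0.41,"twist": 0},{"tx": 0.02,"ty": -0.006,"tz": 0.43,"twist": 0},{"tx": 0.02,"ty": -0.006,"tz": 0.44,"twist": 0},{"tx": 0.02,"ty": -0.006,"tz": 0.44,"twist": 0}]}}

```text
t: 6.23
eef_pos: [0.6306, -0.0794, 0.0388]
ee_rot: [3.141, -0.0, -1.564]
force: [0.0, 0.2, -1.8]
width: 0.0493
gripper_force: 25.0
```

Emit:
{"op": "arm_command", "data": {"commands": [{"tx": 0.008,"ty": 0,"tz": 0.004,"twist": 0},{"tx": 0.008,"ty": 0,"tz": 0.008,"twist": 0},{"tx": 0.008,"ty": 0,"tz": 0.008,"twist": 0},{"tx": 0.008,"ty": 0,"tz": 0.008,"twist": 0},{"tx": 0.008,"ty": 0,"tz": 0.008,"twist": 0},{"tx": 0.008,"ty": 0,"tz": 0.008,"twist": 0},{"tx": 0.008,"ty": 0,"tz": 0.008,"twist": 0},{"tx": 0.008,"ty": 0,"tz": 0.008,"twist": 0}]}}

```text
t: 6.9
eef_pos: [0.6308, -0.0813, 0.0371]
ee_rot: [-3.142, 0.0, -1.564]
force: [0.5, -0.4, -2.0]
width: 0.0495
gripper_force: 25.0
```

Emit:
{"op": "arm_command", "data": {"commands": [{"tx": 0,"ty": 0,"tz": 0,"twist": 0},{"tx": 0,"ty": 0,"tz": 0,"twist": 0},{"tx": 0,"ty": 0,"tz": 0,"twist": 0},{"tx": 0,"ty": 0,"tz": 0,"twist": 0},{"tx": 0,"ty": 0,"tz": 0,"twist": 0},{"tx": 0,"ty": 0,"tz": 0,"twist": 0},{"tx": 0,"ty": 0,"tz": 0,"twist": 0},{"tx": 0,"ty": 0,"tz": 0,"twist": 0}], "claw": 0.85}}

```text
t: 7.57
eef_pos: [0.6308, -0.0813, 0.0371]
ee_rot: [-3.142, -0.0, -1.564]
force: [0.4, -0.4, -0.0]
width: 0.0744
gripper_force: 0.0
```

Emit:
{"op": "arm_command", "data": {"commands": [{"tx": 0,"ty": 0,"tz": -0.13,"twist": 0},{"tx": 0,"ty": 0,"tz": -0.29,"twist": 0},{"tx": 0,"ty": 0,"tz": -0.4,"twist": 0},{"tx": 0.03,"ty": 0.12,"tz": -0.4,"twist": 0},{"tx": 0.07,"ty": 0.28,"tz": -0.4,"twist": 0},{"tx": 0.07,"ty": 0.44,"tz": -0.4,"twist": 0},{"tx": 0.07,"ty": 0.58,"tz": -0.4,"twist": 0},{"tx": 0.07,"ty": 0.68,"tz": -0.4,"twist": 0}]}}

```text
t: 8.23
eef_pos: [0.4576, -0.1003, 0.1369]
ee_rot: [3.141, 0.0, -1.565]
force: [0.5, 0.3, 0.3]
width: 0.0746
gripper_force: 0.0
```

Emit:
{"op": "arm_command", "data": {"commands": [{"tx": 0,"ty": 0,"tz": 0.06,"twist": 0},{"tx": 0,"ty": 0,"tz": 0.12,"twist": 0},{"tx": 0,"ty": 0,"tz": 0.12,"twist": 0},{"tx": 0,"ty": 0,"tz": 0.12,"twist": 0},{"tx": 0,"ty": 0,"tz": 0.12,"twist": 0},{"tx": 0,"ty": 0,"tz": 0.12,"twist": 0},{"tx": 0,"ty": 0,"tz": 0.12,"twist": 0},{"tx": 0,"ty": 0,"tz": 0.12,"twist": 0}], "claw": 1}}

```text
t: 8.9
eef_pos: [0.4612, -0.0999, 0.1074]
ee_rot: [-3.141, 0.0, -1.564]
force: [0.4, -0.7, -0.8]
width: 0.0879
gripper_force: 0.0
```

```bash
python3 - <<'E'
from h import *
f=grab_frame('top');cv2.imwrite('pics/t2.png',cv2.resize(f[110:310,200:600,::-1],None,fx=2,fy=2));g=np.ascontiguousarray(f[:,:,::-1])
for d in spot_point('tin_black_centre','top'): print(d['score'],d['uv'],w('top',d['uv'],.043))
E
```

```text
0.9 [370.7, 148.4] [ 0.63343432 -0.0739052   0.043     ]
0.75 [155.3, 244.7] [0.42321337 0.39778275 0.043     ]
```

View pics/t2.png

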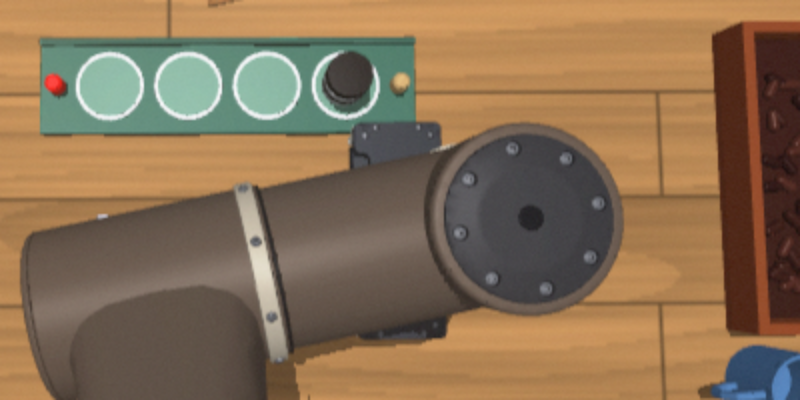

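The picture shows black standing in ring d, with its lid at crop (349,77). I'm going down on the chestnut tin.

Emit:
{"op": "arm_command", "data": {"commands": [{"tx": 0,"ty": 0,"tz": 0.1,"twist": 0},{"tx": 0,"ty": 0,"tz": 0.2,"twist": 0},{"tx": 0,"ty": 0,"tz": 0.28,"twist": 0},{"tx": 0,"ty": 0,"tz": 0.32,"twist": 0},{"tx": 0,"ty": 0,"tz": 0.33,"twist": 0},{"tx": 0,"ty": 0,"tz": 0.33,"twist": 0},{"tx": 0,"ty": 0,"tz": 0.33,"twist": 0},{"tx": 0,"ty": 0,"tz": 0.33,"twist": 0}]}}

```text
t: 9.67
eef_pos: [0.4617, -0.0998, 0.0255]
ee_rot: [-3.14, 0.0, -1.564]
force: [-0.2, -0.2, -0.3]
width: 0.0876
gripper_force: 0.0
```

Emit:
{"op": "arm_command", "data": {"commands": [{"tx": 0,"ty": 0,"tz": 0,"twist": 0},{"tx": 0,"ty": 0,"tz": 0,"twist": 0},{"tx": 0,"ty": 0,"tz": 0,"twist": 0},{"tx": 0,"ty": 0,"tz": 0,"twist": 0},{"tx": 0,"ty": 0,"tz": 0,"twist": 0},{"tx": 0,"ty": 0,"tz": 0,"twist": 0},{"tx": 0,"ty": 0,"tz": 0,"twist": 0},{"tx": 0,"ty": 0,"tz": 0,"twist": 0}], "claw": 0, "grip_force": 25}}

```text
t: 10.33
eef_pos: [0.4605, -0.1, 0.0245]
ee_rot: [3.141, -0.0, -1.564]
force: [-1.1, -0.3, 2.1]
width: 0.0492
gripper_force: 25.0
```

```bash
python3 - <<'E'
from h import *
print(w('top',(374.5,148.5),.074))
E
```

```text
[ 0.62700984 -0.07804159  0.074     ]
```

Emit:
{"op": "arm_command", "data": {"commands": [{"tx": 0,"ty": 0,"tz": -0.1,"twist": 0},{"tx": 0,"ty": 0,"tz": -0.24,"twist": 0},{"tx": 0,"ty": 0,"tz": -0.38,"twist": 0},{"tx": -0.03,"ty": -0.04,"tz": -0.46,"twist": 0},{"tx": -0.1,"ty": -0.16,"tz": -0.48,"twist": 0},{"tx": -0.18,"ty": -0.29,"tz": -0.48,"twist": 0},{"tx": -0.26,"ty": -0.41,"tz": -0.48,"twist": 0},{"tx": -0.33,"ty": -0.52,"tz": -0.48,"twist": 0}]}}

```text
t: 11.0
eef_pos: [0.5918, -0.0154, 0.1446]
ee_rot: [-3.141, 0.0, -1.565]
force: [1.4, -1.2, -1.0]
width: 0.0494
gripper_force: 25.0
```

Emit:
{"op": "arm_command", "data": {"commands": [{"tx": -0.05,"ty": -0.09,"tz": 0,"twist": 0},{"tx": -0.1,"ty": -0.165,"tz": 0,"twist": 0},{"tx": -0.1,"ty": -0.165,"tz": 0.05,"twist": 0},{"tx": -0.1,"ty": -0.165,"tz": 0.15,"twist": 0},{"tx": -0.1,"ty": -0.165,"tz": 0.25,"twist": 0},{"tx": -0.1,"ty": -0.165,"tz": 0.33,"twist": 0},{"tx": -0.1,"ty": -0.165,"tz": 0.37,"twist": 0},{"tx": -0.1,"ty": -0.165,"tz": 0.38,"twist": 0}]}}

```text
t: 11.67
eef_pos: [0.6299, 0.0083, 0.0469]
ee_rot: [3.137, -0.001, -1.565]
force: [0.4, -0.3, -2.2]
width: 0.0494
gripper_force: 25.0
```

Emit:
{"op": "arm_command", "data": {"commands": [{"tx": 0,"ty": -0.006,"tz": 0.01,"twist": 0},{"tx": 0,"ty": -0.006,"tz": 0.02,"twist": 0},{"tx": 0,"ty": -0.006,"tz": 0.03,"twist": 0},{"tx": 0,"ty": -0.006,"tz": 0.036,"twist": 0},{"tx": 0,"ty": -0.006,"tz": 0.036,"twist": 0},{"tx": 0,"ty": -0.006,"tz": 0.036,"twist": 0},{"tx": 0,"ty": -0.006,"tz": 0.036,"twist": 0},{"tx": 0,"ty": -0.006,"tz": 0.036,"twist": 0}]}}

```text
t: 12.33
eef_pos: [0.6331, 0.0088, 0.0409]
ee_rot: [-3.141, 0.0, -1.564]
force: [0.1, 0.4, -2.0]
width: 0.0493
gripper_force: 25.0
```

Emit:
{"op": "arm_command", "data": {"commands": [{"tx": 0,"ty": 0.004,"tz": 0.008,"twist": 0},{"tx": 0,"ty": 0.004,"tz": 0.014,"twist": 0},{"tx": 0,"ty": 0.004,"tz": 0.015,"twist": 0},{"tx": 0,"ty": 0.004,"tz": 0.015,"twist": 0},{"tx": 0,"ty": 0.004,"tz": 0.015,"twist": 0},{"tx": 0,"ty": 0.004,"tz": 0.015,"twist": 0},{"tx": 0,"ty": 0.004,"tz": 0.015,"twist": 0},{"tx": 0,"ty": 0.004,"tz": 0.015,"twist": 0}]}}

```text
t: 13.0
eef_pos: [0.6319, 0.0087, 0.0368]
ee_rot: [-3.142, 0.0, -1.564]
force: [0.6, -0.6, -1.7]
width: 0.0495
gripper_force: 25.0
```

Emit:
{"op": "arm_command", "data": {"commands": [{"tx": 0,"ty": 0,"tz": 0,"twist": 0},{"tx": 0,"ty": 0,"tz": 0,"twist": 0},{"tx": 0,"ty": 0,"tz": 0,"twist": 0},{"tx": 0,"ty": 0,"tz": 0,"twist": 0},{"tx": 0,"ty": 0,"tz": 0,"twist": 0},{"tx": 0,"ty": 0,"tz": 0,"twist": 0},{"tx": 0,"ty": 0,"tz": 0,"twist": 0},{"tx": 0,"ty": 0,"tz": 0,"twist": 0}], "claw": 0.85}}

```text
t: 13.67
eef_pos: [0.6319, 0.0087, 0.0368]
ee_rot: [-3.142, -0.0, -1.564]
force: [-0.4, -0.3, 0.6]
width: 0.0743
gripper_force: 0.0
```

Emit:
{"op": "arm_command", "data": {"commands": [{"tx": 0,"ty": 0,"tz": -0.13,"twist": 0},{"tx": 0,"ty": 0,"tz": -0.29,"twist": 0},{"tx": 0,"ty": 0,"tz": -0.4,"twist": 0},{"tx": 0.1,"ty": 0.06,"tz": -0.4,"twist": 0},{"tx": 0.24,"ty": 0.13,"tz": -0.4,"twist": 0},{"tx": 0.38,"ty": 0.21,"tz": -0.4,"twist": 0},{"tx": 0.52,"ty": 0.29,"tz": -0.4,"twist": 0},{"tx": 0.66,"ty": 0.37,"tz": -0.4,"twist": 0}]}}

```text
t: 14.33
eef_pos: [0.5394, -0.158, 0.1371]
ee_rot: [-3.141, -0.0, -1.564]
force: [1.4, -0.5, 0.1]
width: 0.0743
gripper_force: 0.0
```

Emit:
{"op": "arm_command", "data": {"commands": [{"tx": 0.14,"ty": 0.08,"tz": 0,"twist": 0},{"tx": 0.28,"ty": 0.16,"tz": 0,"twist": 0},{"tx": 0.41,"ty": 0.23,"tz": 0,"twist": 0},{"tx": 0.464,"ty": 0.26,"tz": 0,"twist": 0},{"tx": 0.464,"ty": 0.26,"tz": 0.04,"twist": 0},{"tx": 0.464,"ty": 0.26,"tz": 0.08,"twist": 0},{"tx": 0.464,"ty": 0.26,"tz": 0.12,"twist": 0},{"tx": 0.464,"ty": 0.26,"tz": 0.12,"twist": 0}], "claw": 1}}

```text
t: 15.0
eef_pos: [0.4751, -0.2721, 0.1041]
ee_rot: [3.138, 0.001, -1.564]
force: [0.5, 0.6, 0.0]
width: 0.0878
gripper_force: 0.0
```

```bash
python3 - <<'E'
from h import *
c=calibration('wrist');f=grab_frame('wrist');cv2.imwrite('pics/w3.png',f[:,:,::-1])
for d in spot_point('tin_caramel_centre','wrist'): print(d['score'],d['uv'],w('wrist',d['uv'],.031,c))
h=cv2.cvtColor(f,cv2.COLOR_RGB2HSV);m=cv2.inRange(h,(8,150,140),(22,255,255))
n,l,st,ce=cv2.connectedComponentsWithStats(m)
for i in range(1,n):
    if st[i,4]>300: print(st[i],ce[i],w('wrist',ce[i],.062,c))
print(get_state()['eef_pos'])
E
```

```text
0.78 [319.5, 206.9] [ 0.47739154 -0.27149653  0.031     ]
[ 288  182   67   68 3459] [321.04625614 215.53946227] [ 0.47617363 -0.27467145  0.062     ]
[ 0.47626237 -0.27241911  0.10594877]
```

View pics/w3.png

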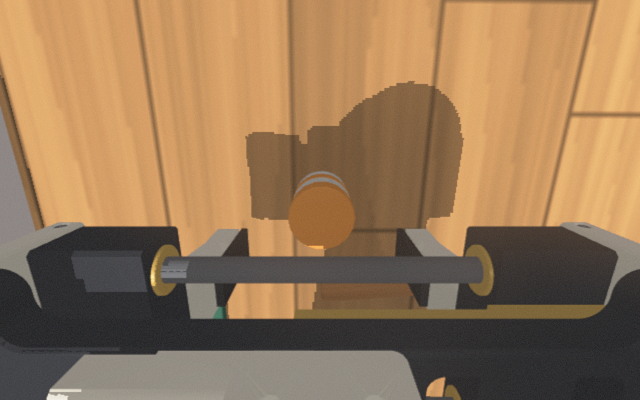

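The caramel lid shows at (321,215), between the fingers and within 2 mm of the plan. I'm going down on it.

Emit:
{"op": "arm_command", "data": {"commands": [{"tx": 0.005,"ty": 0,"tz": 0.1,"twist": 0},{"tx": 0.005,"ty": 0,"tz": 0.2,"twist": 0},{"tx": 0.005,"ty": 0,"tz": 0.28,"twist": 0},{"tx": 0.005,"ty": 0,"tz": 0.32,"twist": 0},{"tx": 0.005,"ty": 0,"tz": 0.33,"twist": 0},{"tx": 0.005,"ty": 0,"tz": 0.33,"twist": 0},{"tx": 0.005,"ty": 0,"tz": 0.33,"twist": 0},{"tx": 0.005,"ty": 0,"tz": 0.33,"twist": 0}]}}

```text
t: 15.77
eef_pos: [0.4773, -0.2747, 0.0256]
ee_rot: [-3.14, -0.001, -1.564]
force: [0.2, -0.1, 0.2]
width: 0.0876
gripper_force: 0.0
```

Emit:
{"op": "arm_command", "data": {"commands": [{"tx": 0,"ty": 0,"tz": 0,"twist": 0},{"tx": 0,"ty": 0,"tz": 0,"twist": 0},{"tx": 0,"ty": 0,"tz": 0,"twist": 0},{"tx": 0,"ty": 0,"tz": 0,"twist": 0},{"tx": 0,"ty": 0,"tz": 0,"twist": 0},{"tx": 0,"ty": 0,"tz": 0,"twist": 0},{"tx": 0,"ty": 0,"tz": 0,"twist": 0},{"tx": 0,"ty": 0,"tz": 0,"twist": 0}], "claw": 0, "grip_force": 25}}

```text
t: 16.43
eef_pos: [0.4761, -0.2746, 0.0243]
ee_rot: [3.141, 0.0, -1.564]
force: [-0.7, -0.5, 2.0]
width: 0.0492
gripper_force: 25.0
```

Emit:
{"op": "arm_command", "data": {"commands": [{"tx": 0,"ty": 0,"tz": -0.1,"twist": 0},{"tx": 0,"ty": 0,"tz": -0.24,"twist": 0},{"tx": 0,"ty": 0,"tz": -0.38,"twist": 0},{"tx": -0.04,"ty": -0.02,"tz": -0.48,"twist": 0},{"tx": -0.14,"ty": -0.06,"tz": -0.5,"twist": 0},{"tx": -0.27,"ty": -0.11,"tz": -0.5,"twist": 0},{"tx": -0.4,"ty": -0.17,"tz": -0.5,"twist": 0},{"tx": -0.529,"ty": -0.22,"tz": -0.5,"twist": 0}]}}

```text
t: 17.1
eef_pos: [0.5307, -0.1406, 0.1495]
ee_rot: [-3.141, 0.0, -1.565]
force: [0.9, -0.1, -1.1]
width: 0.0495
gripper_force: 25.0
```

Emit:
{"op": "arm_command", "data": {"commands": [{"tx": -0.13,"ty": -0.06,"tz": 0,"twist": 0},{"tx": -0.26,"ty": -0.11,"tz": 0,"twist": 0},{"tx": -0.39,"ty": -0.17,"tz": 0,"twist": 0},{"tx": -0.52,"ty": -0.22,"tz": 0,"twist": 0},{"tx": -0.65,"ty": -0.28,"tz": 0,"twist": 0},{"tx": -0.78,"ty": -0.34,"tz": 0,"twist": 0},{"tx": -0.89,"ty": -0.38,"tz": 0,"twist": 0},{"tx": -0.96,"ty": -0.412,"tz": 0,"twist": 0}]}}

```text
t: 17.77
eef_pos: [0.6324, 0.1015, 0.1487]
ee_rot: [3.141, 0.0, -1.563]
force: [0.1, -0.8, -1.1]
width: 0.0493
gripper_force: 25.0
```

Emit:
{"op": "arm_command", "data": {"commands": [{"tx": 0,"ty": 0,"tz": 0.08,"twist": 0},{"tx": 0,"ty": 0,"tz": 0.18,"twist": 0},{"tx": 0,"ty": 0,"tz": 0.28,"twist": 0},{"tx": 0,"ty": 0,"tz": 0.36,"twist": 0},{"tx": 0,"ty": 0,"tz": 0.41,"twist": 0},{"tx": 0,"ty": 0,"tz": 0.43,"twist": 0},{"tx": 0,"ty": 0,"tz": 0.43,"twist": 0},{"tx": 0,"ty": 0,"tz": 0.43,"twist": 0}]}}

```text
t: 18.43
eef_pos: [0.6321, 0.0986, 0.0421]
ee_rot: [-3.142, -0.0, -1.565]
force: [-0.7, -0.1, -0.6]
width: 0.0491
gripper_force: 25.0
```

Emit:
{"op": "arm_command", "data": {"commands": [{"tx": 0,"ty": 0,"tz": 0.008,"twist": 0},{"tx": 0,"ty": 0,"tz": 0.016,"twist": 0},{"tx": 0,"ty": 0,"tz": 0.02,"twist": 0},{"tx": 0,"ty": 0,"tz": 0.02,"twist": 0},{"tx": 0,"ty": 0,"tz": 0.02,"twist": 0},{"tx": 0,"ty": 0,"tz": 0.02,"twist": 0},{"tx": 0,"ty": 0,"tz": 0.02,"twist": 0},{"tx": 0,"ty": 0,"tz": 0.02,"twist": 0}]}}

```text
t: 19.1
eef_pos: [0.6319, 0.0987, 0.0369]
ee_rot: [-3.141, 0.0, -1.564]
force: [-1.4, -0.0, -1.3]
width: 0.0496
gripper_force: 25.0
```

Emit:
{"op": "arm_command", "data": {"commands": [{"tx": 0,"ty": 0,"tz": 0,"twist": 0},{"tx": 0,"ty": 0,"tz": 0,"twist": 0},{"tx": 0,"ty": 0,"tz": 0,"twist": 0},{"tx": 0,"ty": 0,"tz": 0,"twist": 0},{"tx": 0,"ty": 0,"tz": 0,"twist": 0},{"tx": 0,"ty": 0,"tz": 0,"twist": 0},{"tx": 0,"ty": 0,"tz": 0,"twist": 0},{"tx": 0,"ty": 0,"tz": 0,"twist": 0}], "claw": 0.85}}

```text
t: 19.77
eef_pos: [0.6319, 0.0987, 0.0368]
ee_rot: [-3.142, 0.0, -1.564]
force: [0.3, -0.9, -0.8]
width: 0.0742
gripper_force: 0.0
```

Emit:
{"op": "arm_command", "data": {"commands": [{"tx": 0,"ty": 0,"tz": -0.13,"twist": 0},{"tx": 0,"ty": 0,"tz": -0.29,"twist": 0},{"tx": 0,"ty": 0,"tz": -0.4,"twist": 0},{"tx": -0.009,"ty": 0.12,"tz": -0.4,"twist": 0},{"tx": -0.009,"ty": 0.28,"tz": -0.4,"twist": 0},{"tx": -0.009,"ty": 0.44,"tz": -0.4,"twist": 0},{"tx": -0.009,"ty": 0.58,"tz": -0.4,"twist": 0},{"tx": -0.009,"ty": 0.665,"tz": -0.4,"twist": 0}]}}

```text
t: 20.43
eef_pos: [0.4622, 0.099, 0.1367]
ee_rot: [3.141, 0.0, -1.565]
force: [0.8, 0.7, 0.3]
width: 0.0743
gripper_force: 0.0
```

Emit:
{"op": "arm_command", "data": {"commands": [{"tx": 0,"ty": 0,"tz": 0.03,"twist": 0},{"tx": 0,"ty": 0,"tz": 0.06,"twist": 0},{"tx": 0,"ty": 0,"tz": 0.1,"twist": 0},{"tx": 0,"ty": 0,"tz": 0.1,"twist": 0},{"tx": 0,"ty": 0,"tz": 0.1,"twist": 0},{"tx": 0,"ty": 0,"tz": 0.1,"twist": 0},{"tx": 0,"ty": 0,"tz": 0.1,"twist": 0},{"tx": 0,"ty": 0,"tz": 0.1,"twist": 0}], "claw": 1}}

```text
t: 21.1
eef_pos: [0.466, 0.1, 0.112]
ee_rot: [-3.141, 0.0, -1.565]
force: [0.3, -0.5, 0.3]
width: 0.0874
gripper_force: 0.0
```

```bash
python3 - <<'E'
from h import *
c=calibration('wrist');f=grab_frame('wrist');cv2.imwrite('pics/w4.png',f[:,:,::-1])
for d in spot_point('tin_cream_centre','wrist'): print(d['score'],d['uv'],w('wrist',d['uv'],.031,c))
print(get_state()['eef_pos'])
E
```

```text
0.89 [321.9, 207.7] [0.4665874  0.10370385 0.031     ]
[0.46586779 0.09994311 0.11200375]
```

View pics/w4.png

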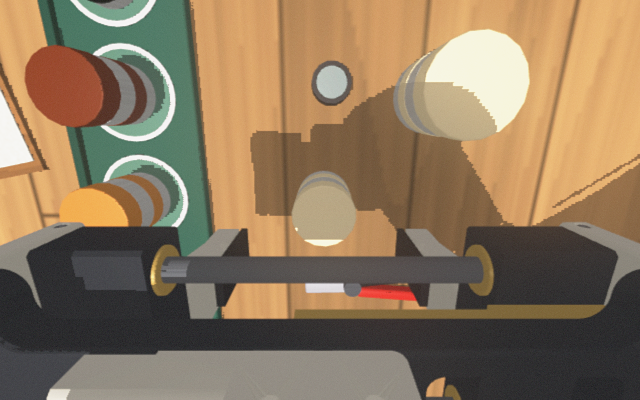

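The small cream lid is at (324,213) between the fingers, and the large one is clear at (468,85). Chestnut and caramel both stand in their rings.

Emit:
{"op": "arm_command", "data": {"commands": [{"tx": 0,"ty": 0,"tz": 0.1,"twist": 0},{"tx": 0,"ty": 0,"tz": 0.2,"twist": 0},{"tx": 0,"ty": 0,"tz": 0.29,"twist": 0},{"tx": 0,"ty": 0,"tz": 0.34,"twist": 0},{"tx": 0,"ty": 0,"tz": 0.35,"twist": 0},{"tx": 0,"ty": 0,"tz": 0.35,"twist": 0},{"tx": 0,"ty": 0,"tz": 0.35,"twist": 0},{"tx": 0,"ty": 0,"tz": 0.35,"twist": 0}]}}

```text
t: 21.87
eef_pos: [0.4664, 0.1004, 0.0254]
ee_rot: [-3.14, 0.001, -1.564]
force: [1.5, -0.5, 0.2]
width: 0.0875
gripper_force: 0.0
```

Emit:
{"op": "arm_command", "data": {"commands": [{"tx": 0,"ty": 0,"tz": 0,"twist": 0},{"tx": 0,"ty": 0,"tz": 0,"twist": 0},{"tx": 0,"ty": 0,"tz": 0,"twist": 0},{"tx": 0,"ty": 0,"tz": 0,"twist": 0},{"tx": 0,"ty": 0,"tz": 0,"twist": 0},{"tx": 0,"ty": 0,"tz": 0,"twist": 0},{"tx": 0,"ty": 0,"tz": 0,"twist": 0},{"tx": 0,"ty": 0,"tz": 0,"twist": 0}], "claw": 0, "grip_force": 25}}

```text
t: 22.53
eef_pos: [0.4656, 0.0999, 0.0243]
ee_rot: [3.142, -0.0, -1.564]
force: [-0.3, 0.5, 2.7]
width: 0.0492
gripper_force: 25.0
```

Emit:
{"op": "arm_command", "data": {"commands": [{"tx": 0,"ty": 0,"tz": -0.1,"twist": 0},{"tx": 0,"ty": 0,"tz": -0.24,"twist": 0},{"tx": 0,"ty": 0,"tz": -0.38,"twist": 0},{"tx": -0.03,"ty": -0.04,"tz": -0.46,"twist": 0},{"tx": -0.09,"ty": -0.16,"tz": -0.48,"twist": 0},{"tx": -0.15,"ty": -0.29,"tz": -0.48,"twist": 0},{"tx": -0.21,"ty": -0.41,"tz": -0.48,"twist": 0},{"tx": -0.27,"ty": -0.52,"tz": -0.48,"twist": 0}]}}

```text
t: 23.2
eef_pos: [0.5966, 0.1689, 0.1443]
ee_rot: [-3.141, 0.0, -1.565]
force: [-0.2, 0.1, -0.3]
width: 0.0497
gripper_force: 25.0
```

Emit:
{"op": "arm_command", "data": {"commands": [{"tx": -0.05,"ty": -0.09,"tz": 0,"twist": 0},{"tx": -0.08,"ty": -0.148,"tz": 0,"twist": 0},{"tx": -0.08,"ty": -0.148,"tz": 0.05,"twist": 0},{"tx": -0.08,"ty": -0.148,"tz": 0.15,"twist": 0},{"tx": -0.08,"ty": -0.148,"tz": 0.25,"twist": 0},{"tx": -0.08,"ty": -0.148,"tz": 0.33,"twist": 0},{"tx": -0.08,"ty": -0.148,"tz": 0.37,"twist": 0},{"tx": -0.08,"ty": -0.148,"tz": 0.38,"twist": 0}]}}

```text
t: 23.87
eef_pos: [0.6306, 0.1877, 0.0466]
ee_rot: [3.138, -0.002, -1.565]
force: [-0.1, -0.8, -1.4]
width: 0.0495
gripper_force: 25.0
```

Emit:
{"op": "arm_command", "data": {"commands": [{"tx": 0,"ty": 0,"tz": 0.01,"twist": 0},{"tx": 0,"ty": 0,"tz": 0.025,"twist": 0},{"tx": 0,"ty": 0,"tz": 0.035,"twist": 0},{"tx": 0,"ty": 0,"tz": 0.045,"twist": 0},{"tx": 0,"ty": 0,"tz": 0.05,"twist": 0},{"tx": 0,"ty": 0,"tz": 0.05,"twist": 0},{"tx": 0,"ty": 0,"tz": 0.05,"twist": 0},{"tx": 0,"ty": 0,"tz": 0.05,"twist": 0}]}}

```text
t: 24.53
eef_pos: [0.6322, 0.1885, 0.0371]
ee_rot: [-3.141, 0.0, -1.564]
force: [-0.4, 0.4, -1.1]
width: 0.0497
gripper_force: 25.0
```

Now I'll let go, rise and move back clear of the ledge.

Emit:
{"op": "arm_command", "data": {"commands": [{"tx": 0,"ty": 0,"tz": 0,"twist": 0},{"tx": 0,"ty": 0,"tz": 0,"twist": 0},{"tx": 0,"ty": 0,"tz": 0,"twist": 0},{"tx": 0,"ty": 0,"tz": 0,"twist": 0},{"tx": 0,"ty": 0,"tz": 0,"twist": 0},{"tx": 0,"ty": 0,"tz": 0,"twist": 0},{"tx": 0,"ty": 0,"tz": 0,"twist": 0},{"tx": 0,"ty": 0,"tz": 0,"twist": 0}], "claw": 0.85}}

```text
t: 25.2
eef_pos: [0.6321, 0.1884, 0.0368]
ee_rot: [-3.142, -0.0, -1.564]
force: [-0.2, 0.0, -0.5]
width: 0.0745
gripper_force: 0.0
```

Emit:
{"op": "arm_command", "data": {"commands": [{"tx": 0,"ty": 0,"tz": -0.13,"twist": 0},{"tx": 0,"ty": 0,"tz": -0.29,"twist": 0},{"tx": 0,"ty": 0,"tz": -0.45,"twist": 0},{"tx": 0,"ty": 0.12,"tz": -0.5,"twist": 0},{"tx": -0.1,"ty": 0.25,"tz": -0.5,"twist": 0},{"tx": -0.2,"ty": 0.38,"tz": -0.5,"twist": 0},{"tx": -0.3,"ty": 0.5,"tz": -0.5,"twist": 0},{"tx": -0.4,"ty": 0.6,"tz": -0.5,"twist": 0}]}}

```text
t: 25.87
eef_pos: [0.4795, 0.2879, 0.1623]
ee_rot: [-3.141, 0.001, -1.565]
force: [-0.1, 0.0, -1.3]
width: 0.0747
gripper_force: 0.0
```

Emit:
{"op": "arm_command", "data": {"commands": [{"tx": -0.15,"ty": 0.05,"tz": 0,"twist": 0},{"tx": -0.3,"ty": 0.1,"tz": 0,"twist": 0},{"tx": -0.3,"ty": 0.1,"tz": 0,"twist": 0},{"tx": -0.3,"ty": 0.1,"tz": 0,"twist": 0},{"tx": -0.3,"ty": 0.1,"tz": 0,"twist": 0},{"tx": -0.3,"ty": 0.1,"tz": 0,"twist": 0},{"tx": -0.3,"ty": 0.1,"tz": 0,"twist": 0},{"tx": -0.3,"ty": 0.1,"tz": 0,"twist": 0}]}}

```text
t: 26.53
eef_pos: [0.4564, 0.3614, 0.1619]
ee_rot: [3.142, -0.0, -1.566]
force: [0.0, -0.5, -0.1]
width: 0.0745
gripper_force: 0.0
```

```bash
python3 - <<'E'
from h import *
f=np.ascontiguousarray(grab_frame('top')[:,:,::-1]);cv2.imwrite('pics/t5.png',cv2.resize(f[110:210,200:420],None,fx=3,fy=3))
for q in ['cream','caramel','chestnut','black']:
    for d in spot_point(f'tin_{q}_centre','top')[:2]: print(q,round(d['score'],2),np.round(w('top',d['uv'],.043),4))
for n,u,v in [('cream',251,148),('caramel',293,148),('chestnut',334,148),('black',374,148)]:
    for t in (12,25):
        (c,r),e=seg(f,(u,v),t);print(n,np.round(c,1),round(r,1),np.round(w('top',c,.074),4))
E
```

```text
cream 0.85 [0.3701 0.0171 0.043 ]
cream 0.59 [0.6352 0.1871 0.043 ]
caramel 0.79 [0.6344 0.1004 0.043 ]
chestnut 0.57 [0.6365 0.0124 0.043 ]
black 0.8 [0.4215 0.3958 0.043 ]
black 0.72 [ 0.6319 -0.0743  0.043 ]
cream [250.2 146.3] 10.9 [0.6329 0.1883 0.074 ]
cream [252.5 151.8] 16.2 [0.6209 0.1834 0.074 ]
caramel [291.5 146.2] 10.9 [0.6326 0.0999 0.074 ]
caramel [291.5 146.5] 11.1 [0.6321 0.0999 0.074 ]
chestnut [333.8 145.8] 10.9 [0.6332 0.0091 0.074 ]
chestnut [334.  145.7] 11.0 [0.6333 0.0088 0.074 ]
black [374.8 148. ] 12.2 [ 0.6281 -0.0787  0.074 ]
black [374. 149.] 13.6 [ 0.6259 -0.077   0.074 ]
```

View pics/t5.png

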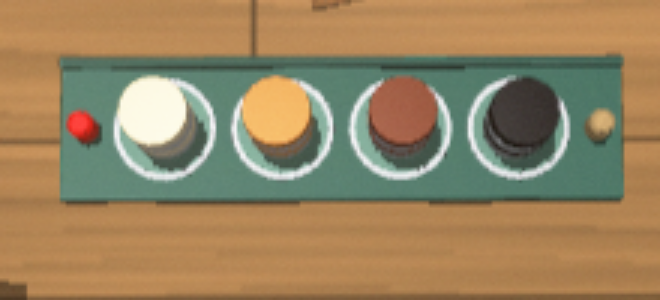

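The crop shows all four lids in line inside their rings, at (152,111), (276,111), (403,110) and (523,111). Pale is next to the red peg, each tin is within about 3 mm of its ring centre, and the arm is clear.

```bash
python3 -c "from station import *;print(job_done())"
```

```text
the job is handed in; nothing more can be done
None
```

The four tins stand upright and released in their rings, cream by the red peg, then caramel, chestnut and black, each measured within about 5 mm of its ring centre, and the job was handed in at about 27 s; no verdict was returned.

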